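# Seal the culture transport canister

### The arm

A 6-joint arm with a two-finger parallel gripper is mounted at the origin on a cart in front of the work surface, level with it; the furniture and walls round the work are solid. World frame = base frame: x ahead of the robot, y to its left, z up, the work surface at z = 0. Lengths are in m, angles in rad, forces in N, time in s.
With the tool pointing down it reaches from about 0.325 to 0.775 m from the base axis. Payload 5.5 kg.
Tool frame: the origin (TCP) lies at the very end of the fingers, on their centre line; the grasp point (between the pads) lies 19 mm behind it; y points along the fingers, z is the direction in which the jaws open and shut, and the axes are right-handed (so a half turn about y gives the same grasp; the last joint's range is limited). The gripper opens to 88 mm and grips with 3 to 60 N. Pads are 20 mm wide; open, the fingers measure 115 mm over their backs; the gripper's body (75 mm by 178 mm) begins 61 mm behind the grasp point.
Start: joints at [1.218, 0.091, 1.231, -0, 1.82, -0.057], TCP at [0.175, 0.574, 0.223] pointing down, gripper open.
Joint ranges: [-2.87, 2.87], [-0.86, 2.18], [0.17, 2.46], [-1.51, 4.65], [0.06, 2.69], [-2.65, 2.65]. Speed limits (rad/s): [2.57, 2.57, 3.01, 3.14, 3.14, 3.14].

### API

Orientations are given as a unit quaternion [w, x, y, z].
In Python, from rig import manip gives the robot as it stands.
- The arm moves only by the shell command python3 -m inch 'ROWS' [FORCE]. ROWS is a JSON object of lists of equal length, an entry for each row: "delta_pos": the shift along the tool's x, y, z in m, a list of three; "rotation": the turn, a rotation vector about the tool's x, y, z in degrees, a list of three; "gripper": the finger opening in m, from 0 to 0.0878. In form: {"delta_pos": [[dx, dy, dz], ...], "rotation": [[ax, ay, az], ...], "gripper": [gripper, ...]}. A call has 1 to 10 rows; each row shifts and turns the commanded pose from where the row before left it, along the tool's axes as they then stand; what a row does not reach is not made up. A row lasts 1/12 s, in which the tool goes at most 41.7 mm and 7.16 degrees, less where a joint would pass 70% of its speed; a pose out of reach is approached as far as the arm can. A call is refused whole if a number of a shift passes 0.0417 or a number of a turn 7.16, either way. A call with a gripper value outside its range is refused whole. The fingers move at their own pace and stop on an object; FORCE is the grip in N (left out, the last holds). Time passes only in rows, so rows that do not move let the fingers close. It gives the time, the measured TCP pose, the force and the opening at its end, in the units of the state.
- manip.get_state(): the state, without advancing time (a new reading comes with each control period).
- manip.camera(name): name is "scene" or "top"; returns a dict with "pixels" (420x560x3 uint8, blue, green, red), "intrinsics" (3x3 intrinsics, pixels), "R" (3x3) and "t" (3): a world point X has camera coordinates R X + t. Camera axes: x right, y down, z forward; pixel columns grow to the right and rows downward; lengths in m; the calibration is good to about 2 mm. A picture is of the moment at which its call begins. There is no depth.
- manip.sign_off(): hands the job in, once; it reports no verdict.
The state is a dict: "t": time; "qpos": joint angles; "joint_vel": joint speeds; "tau": joint torques, N m; "ee_pos": TCP position; "tool_rot": TCP orientation; "ft_force": force on the tool from outside, world axes, zero at the start; "ft_torque": the same for the moment, N m; "finger_gap": finger opening in m.
Only numpy, scipy, OpenCV 4.12 (cv2) and the standard library are available. Lean on these libraries where they do the work, as an engineer would, in place of code of your own. Each camera call takes 0.05 s, during which the arm holds its last target.

### The job

The culture dish is packed in the clear canister; seal it for transport. Swing the blue hinged lid down flat onto the mouth, twist its captive orange winged cap clockwise as far as it goes, then push the red sliding fork lock fully home over the end of the wing. Leave the tape roll, objective can, tally counter and petri dish lying around it where they are.

Things in the scene. Friction and masses are not known exactly. Their poses are not given: they have to be found in the camera images.
- canister: Clear jar, 88 mm wide, 82 mm tall, fixed on an aluminium foot (130 x 162 mm) screwed to the bench; a culture dish lies in it. Origin on the jar's axis at bench level, z up. In its frame the lid's hinge is on the +x side (roughly away from the robot), the red lock on the -y side, on a guide block spanning x +-23 mm, y -60 to -100 mm, 104 mm high with its rails.
- lid_hinge (a point): The lid's hinge axis: 54 mm to +x of the jar's axis, 84 mm above the bench; the hinge axis is parallel to the canister's y.
- canister_lid (a joint): Angle of the blue lid (ring 92 mm wide, 6 mm thick): 0 closed flat on the mouth, 1.57 upright over the hinge, 2.0 leaning back at its stop. The stiff hinge stays where it is left. The cap has bayonet lugs: the lid closes only with the cap near 0 and cannot be opened once the cap is turned on.
- lid_tab (a point): Middle of the outer (upper when closed) face of the blue 32 mm wide thumb tab at the lid's free end, 116 mm from the hinge axis, 4 mm outside the hinge plane; the tab's end is 126 mm from the axis and its face is bare from 97 mm on. Lid closed: 62 mm to -x of the jar's axis, 88 mm up. Axes: z is the lid's outward normal, x points to the hinge.
- canister_cap (a joint): Turn of the orange captive cap in the lid: 0 = off (wing bar along the lid's length, hinge to tab), 1.571 = fully on, at its stop (wing bar across, one end toward the red lock). Grows clockwise seen from above.
- wing_end (a point): Top of the upright wing bar (78 long, 12 thick), 30 mm from the cap's axis, on the end nearest the tab when the cap is at 0. Lid closed: the bar stands centred on the jar's axis, top 121 mm above the bench, over a flange 84 mm wide (top at 93) and a hub 46 mm wide (top at 103). Turning on takes this end from the canister's -x side to +y. x: toward the cap's axis.
- canister_lock (a joint): Travel of the red fork lock along the canister's +y toward the cap: 0 withdrawn, 0.026 m fully home. Its fork has a 19 mm wide slot that straddles the end of the wing bar when the cap is fully on.
- lock_push (a point): Centre of the outer (-y) face of the lock's upright thumb plate, where it is pushed toward the cap (+y). The plate is 35 mm wide, 8 mm thick, its top 9 mm above this point. Withdrawn, this point is 104 mm to -y of the jar's axis, 118 mm above the bench.
- tape: Loose roll of tan tape, 104 mm across, 25 mm high, a bystander. Origin under its centre.
- objective_can: Loose black cylindrical objective can, 41 mm across, 68 mm high, a bystander. Origin under its centre.
- tally_counter: Loose hand tally counter, 54 x 69 x 24 mm, a bystander. Origin under its centre.
- petri: Loose shallow petri dish, 60 mm across, 14 mm high, a bystander. Origin under its centre.

How it is judged:
By the outcome, as a careful person would: the job done as asked, in the order asked, and still so for the second after the job is handed in, with the robot touching nothing.
It also fails if it takes over 58 s, if anything falls off the work surface, if the arm or the gripper's body presses on something with over 40 N, if the wrist force passes 120 N, or if a joint passes its speed limit or range.

## Working session

There is one attempt and no reset: what is moved stays moved. The work goes in short steps, Python scripts to look and compute and a shell command to move; the robot and the scene stay as the last step left them, time stands still between calls to the robot, and variables do not carry over. Pictures are saved under pics/ and viewed, and the job is handed in when it is done.

```bash
ls -la; mkdir -p pics; python3 - <<'E'
from rig import manip
import cv2, json
s=manip.get_state()
for k,v in s.items(): print(k,v)
for n in ("scene","top"):
    c=manip.camera(n)
    cv2.imwrite(f"pics/{n}0.png",c["pixels"])
    print(n,c["intrinsics"],c["R"],c["t"])
E
```

```text
total 12
drwxr-xr-x  3 agent agent 4096 Dec  5 19:05 .
drwxr-xr-x 23 root  root  4096 Dec  5 19:05 ..
drwxr-xr-x  2 agent agent 4096 Dec  5 19:05 pics
t 0.0
qpos [ 1.21830082e+00  9.18430298e-02  1.23188466e+00  2.84733769e-06
  1.81979629e+00 -5.66898441e-02]
joint_vel [ 4.96565895e-04  2.33552206e-04 -1.59219472e-03  4.98085007e-05
  1.33829467e-03  8.41405831e-04]
tau [ 1.08808290e-03 -4.46460915e+01 -4.06442785e+01  6.99377269e-02
  2.95118045e-02 -1.50076107e-04]
ee_pos [0.17479792 0.57366103 0.22151705]
tool_rot [-0.69871812  0.7000549  -0.1043416   0.10406224]
ft_force [-0.33462957 -0.28389493  0.72744449]
ft_torque [ 0.015691   -0.03090234 -0.00775747]
finger_gap 0.08767811604135026
scene [[410.93050362   0.         280.46535965]
 [  0.         410.93050362 205.22493536]
 [  0.           0.           1.        ]] [[ 0.75929741 -0.65073994  0.00223058]
 [-0.29738572 -0.35004087 -0.88827537]
 [ 0.57881705  0.67380184 -0.45930589]] [-0.37029055  0.25440547  0.6780621 ]
top [[392.49320039   0.         278.32626414]
 [  0.         392.49320039 212.96888264]
 [  0.           0.           1.        ]] [[ 1.18343908e-04 -9.99901849e-01  1.40099075e-02]
 [-9.93491429e-01 -1.71338634e-03 -1.13894007e-01]
 [ 1.13906833e-01 -1.39052444e-02 -9.93394120e-01]] [0.01553979 0.50264433 0.87746618]
```

View pics/scene0.png

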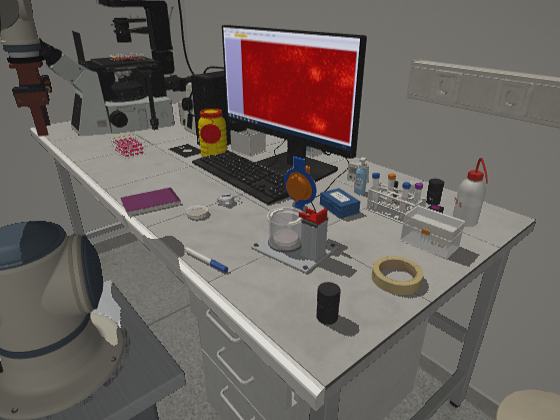

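View pics/top0.png

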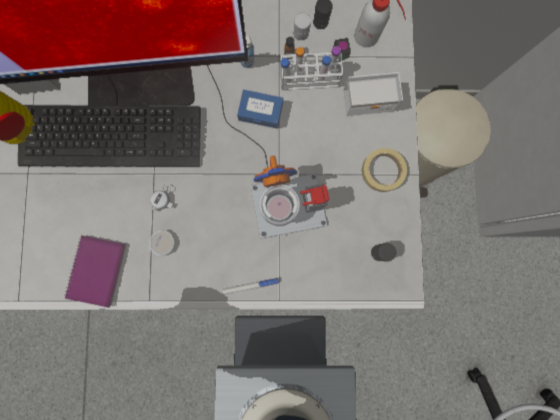

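```bash
python3 - <<'E'
import cv2, numpy as np
a=cv2.imread("pics/top0.png")[140:260,220:350]; b=cv2.imread("pics/scene0.png")[140:280,230:370]
cv2.imwrite("pics/top0z.png",cv2.resize(a,None,fx=5,fy=5,interpolation=cv2.INTER_CUBIC)[:600,:800])
cv2.imwrite("pics/scene0z.png",cv2.resize(b,None,fx=4.2,fy=4.2,interpolation=cv2.INTER_CUBIC)[:600,:800])
E
```

```text
(no output)
```

View pics/top0z.png

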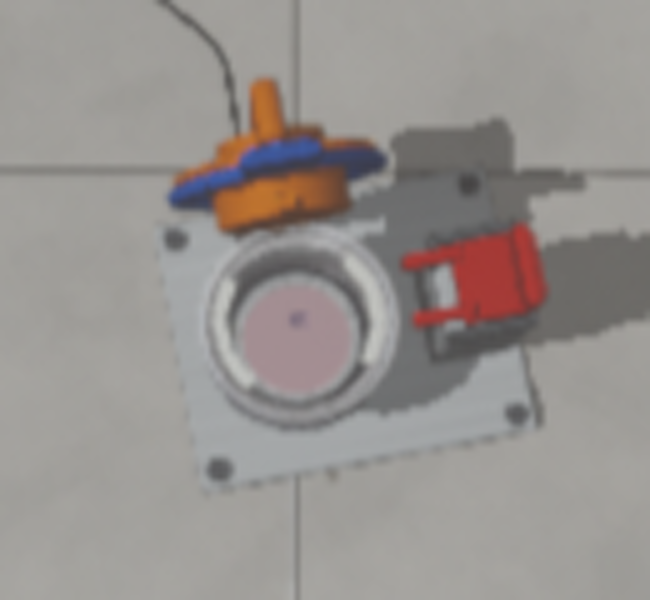

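View pics/scene0z.png

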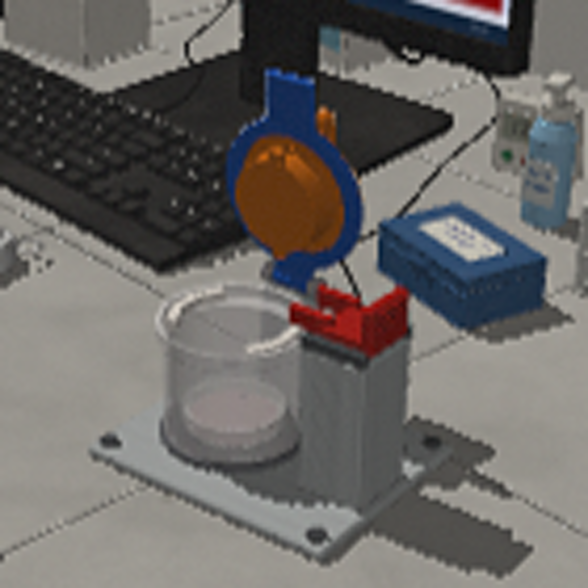

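```bash
cat > h.py <<'E'
import numpy as np, cv2
from rig import manip
from scipy.spatial.transform import Rotation as Rn
CAM={"scene":(np.array([[410.93050362,0,280.46535965],[0,410.93050362,205.22493536],[0,0,1]]),np.array([[0.75929741,-0.65073994,0.00223058],[-0.29738572,-0.35004087,-0.88827537],[0.57881705,0.67380184,-0.45930589]]),np.array([-0.37029055,0.25440547,0.6780621])),
"top":(np.array([[392.49320039,0,278.32626414],[0,392.49320039,212.96888264],[0,0,1]]),np.array([[1.18343908e-04,-9.99901849e-01,1.40099075e-02],[-9.93491429e-01,-1.71338634e-03,-1.13894007e-01],[1.13906833e-01,-1.39052444e-02,-9.93394120e-01]]),np.array([0.01553979,0.50264433,0.87746618]))}
def ray(c,uv):
    K,R,t=CAM[c]; d=R.T@np.linalg.solve(K,[uv[0],uv[1],1.]); return -R.T@t,d/np.linalg.norm(d)
def onz(c,uv,z):
    o,d=ray(c,uv); return o+d*(z-o[2])/d[2]
def proj(c,X):
    K,R,t=CAM[c]; p=K@(R@np.asarray(X,float)+t); return p[:2]/p[2]
def tri(a,b):
    (o1,d1),(o2,d2)=ray("top",a),ray("scene",b)
    A=np.stack([d1,-d2],1); s=np.linalg.lstsq(A,o2-o1,rcond=None)[0]
    p,q=o1+s[0]*d1,o2+s[1]*d2; return (p+q)/2,np.linalg.norm(p-q)
def snap(tag,crop=None,f=1):
    for n in ("scene","top"):
        c=manip.camera(n); cv2.imwrite(f"pics/{n}{tag}.png",c["pixels"])
E
python3 - <<'E'
from h import *
np.set_printoptions(precision=4,suppress=True)
T=lambda u,v:(u/5+220-0.4,v/5+140-0.4)
S=lambda u,v:(u/4.2+230-.4,v/4.2+140-.4)
sc=[T(176,240),T(468,185),T(517,413),T(220,470)]
P=np.array([onz("top",s,0.008) for s in sc]); print(P)
for i,j in ((0,1),(3,2),(0,3),(1,2)):
    d=P[j]-P[i]; print(i,j,np.linalg.norm(d),np.degrees(np.arctan2(d[1],d[0])))
print("mid",P.mean(0))
Q=np.array([onz("scene",s,0.008) for s in [S(110,441),S(432,441),S(318,535)]]); print("scene screws",Q)
print("rim top",onz("top",T(302,328),.082),"scene",onz("scene",S(234,318),.082))
print("rim tri",tri(T(302,328),S(234,318)))
for uv in ((205,325),(400,325),(302,226),(302,430)): print(onz("top",T(*uv),.082))
# red plate
for c in ("top","scene"):
    im=cv2.imread(f"pics/{c}0.png"); hsv=cv2.cvtColor(im,cv2.COLOR_BGR2HSV)
    m=((hsv[...,0]<6)|(hsv[...,0]>174))&(hsv[...,1]>140)&(hsv[...,2]>70)
    n,l,st,ce=cv2.connectedComponentsWithStats(m.astype(np.uint8))
    for k in range(1,n):
        if st[k,4]>30: print(c,st[k],ce[k])
E
```

```text
[[ 0.5656  0.0716  0.008 ]
 [ 0.5926 -0.0676  0.008 ]
 [ 0.4833 -0.0897  0.008 ]
 [ 0.4562  0.0503  0.008 ]]
0 1 0.14186957150847831 -79.01810484453055
3 2 0.1425235118401136 -79.0626076709689
0 3 0.1114486409507355 -168.93539830484494
1 2 0.11156220112240742 -168.59965217339544
mid [ 0.5244 -0.0088  0.008 ]
scene screws [[ 0.4558  0.0527  0.008 ]
 [ 0.5942 -0.0651  0.008 ]
 [ 0.4833 -0.0882  0.008 ]]
rim top [0.5135 0.0131 0.082 ] scene [0.5148 0.0148 0.082 ]
rim tri (array([0.5134, 0.0131, 0.0832]), np.float64(8.111549056833765e-06))
[0.5148 0.0553 0.082 ]
[ 0.5149 -0.0296  0.082 ]
[0.5586 0.0131 0.082 ]
[0.469  0.0131 0.082 ]
top [    0     0   240    70 14121] [112.2641  30.0421]
top [373   0  16  11 133] [380.3534   4.0075]
top [  0 113  20  27 233] [  5.7554 122.4506]
top [301 185  28  20 290] [317.3655 194.7828]
scene [ 241   40  115  103 9141] [299.2852  86.4614]
scene [200 109  22   9  93] [210.6559 114.1075]
scene [201 124  20  19 293] [210.1877 133.1843]
scene [467 158  20  25 199] [477.1005 172.3769]
scene [299 208  28  17 278] [314.241  215.6259]
```

```bash
python3 - <<'E'
from h import *
np.set_printoptions(precision=4,suppress=True)
T=lambda u,v:(u/5+220-0.4,v/5+140-0.4)
S=lambda u,v:(u/4.2+230-.4,v/4.2+140-.4)
yaw=np.radians(11.1); C=np.array([.5138,.0137,0]); R=Rn.from_euler('z',yaw).as_matrix()
W=lambda p:C+R@np.array(p)
# tab end ray on canister y=0 plane
def ony(c,uv,y=0):
    o,d=ray(c,uv); o=R.T@(o-C); d=R.T@d; return o+d*(y-o[1])/d[1]
for y,uv in ((0,S(290,73)),(.016,S(266,70)),(-.016,S(313,76))):
    p=ony("scene",uv,y); v=p-[.054,y,.084]; print(p,np.hypot(v[0],v[2]),np.arctan2(v[2],-v[0]))
for nm,p in (("plate top outer L",(-.0175,-.104,.127)),("R",(.0175,-.104,.127)),("inner L",(-.0175,-.096,.127)),("innerR",(.0175,-.096,.127))):
    a,b=proj("top",W(p)),proj("scene",W(p)); print(nm,a,((a-[220,140])*5),b,(b-[230,140])*4.2)
for th in (1.4,1.5,1.6,1.7,1.8):
    tab=W((.054-.126*np.cos(th),0,.084+.126*np.sin(th))); a,b=proj("top",tab),proj("scene",tab); print(th,(a-[220,140])*5,(b-[230,140])*4.2)
E
```

```text
[0.0473 0.     0.2115] 0.12769151886063304 1.518575253770595
[0.0474 0.016  0.2094] 0.1256140069022182 1.5184470641054
[ 0.0458 -0.016   0.214 ] 0.13030029146587982 1.508122237318763
plate top outer L [331.096  200.9004] [555.4799 304.502 ] [319.772  214.8427] [377.0422 314.3393]
R [327.607  184.5238] [538.0351 222.6192] [328.797  208.7146] [414.9474 288.6012]
inner L [327.3162 201.6301] [536.5809 308.1503] [316.5762 213.7011] [363.6202 309.5448]
innerR [323.8437 185.2444] [519.2186 226.2218] [325.6446 207.6349] [401.7073 284.0667]
1.4 [287.7458 195.2133] [271.7334  85.0383]
1.5 [281.3569 162.0458] [285.7586  75.7301]
1.6 [274.9011 129.4199] [299.5783  68.7397]
1.7 [268.476   97.8246] [313.0357  64.0852]
1.8 [262.1772  67.7217] [325.9874  61.7519]
```

```bash
cat >> h.py <<'E'
yaw=np.radians(11.1); C=np.array([.5138,.0137,0]); RC=Rn.from_euler('z',yaw).as_matrix()
def W(p): return C+RC@np.array(p,float)
def toolR(q): return Rn.from_quat([q[1],q[2],q[3],q[0]]).as_matrix()
def st():
    s=manip.get_state(); p=np.array(s["ee_pos"]); M=toolR(s["tool_rot"])
    np.set_printoptions(precision=4,suppress=True)
    print("t",round(s["t"],3),"p",p,"can",RC.T@(p-C),"f",np.round(s["ft_force"],1),"gap",round(s["finger_gap"],4),"q",np.round(s["qpos"],3))
    Mc=RC.T@M
    print("tool axes in can: x",Mc[:,0],"y",Mc[:,1],"z",Mc[:,2]); return p,M
def to(target_can,z_yaw=None):
    p,M=st(); d=M.T@(W(target_can)-p); print("delta tool (m):",d)
E
python3 - <<'E'
from h import *
p,M=st(); print(M)
to((.1,0,.23))
E
```

```text
t 0.1 p [0.1748 0.5737 0.2216] can [-0.2248  0.6148  0.2216] f [-0.1 -0.1  0. ] gap 0.088 q [ 1.218  0.092  1.232 -0.     1.82  -0.057]
tool axes in can: x [ 0.8825 -0.4702 -0.0001] y [-0.0009 -0.0015 -1.    ] z [ 0.4702  0.8825 -0.0018]
[[ 0.9566 -0.0006  0.2915]
 [-0.2915 -0.0017  0.9566]
 [-0.0001 -1.     -0.0018]]
t 0.1 p [0.1748 0.5737 0.2216] can [-0.2248  0.6148  0.2216] f [-0.1 -0.1  0. ] gap 0.088 q [ 1.218  0.092  1.232 -0.     1.82  -0.057]
tool axes in can: x [ 0.8825 -0.4702 -0.0001] y [-0.0009 -0.0015 -1.    ] z [ 0.4702  0.8825 -0.0018]
delta tool (m): [ 0.5758 -0.0078 -0.3898]
```

```bash
python3 - <<'E'
from h import *
np.set_printoptions(precision=4,suppress=True)
print("monitor BR corner",tri((245,62),(358,155)))
print("can",RC.T@(tri((245,62),(358,155))[0]-C))
print("tag bluebox", onz("top",(262,108),.04), "rack",onz("top",(312,70),.06),"tape",onz("top",(386,169),.0125),"objcan",onz("top",(384,252),.034))
o,d=ray("scene",(366,37)); 
p=tri((245,62),(358,155))[0]
# height at top right corner assuming same xy
s=(p[:2]-o[:2])@d[:2]/(d[:2]@d[:2]); print("top corner approx",o+s*d)
E
```

```text
monitor BR corner (array([0.825 , 0.0803, 0.133 ]), np.float64(0.025287770304619223))
can [0.3182 0.0054 0.133 ]
tag bluebox [0.7495 0.0546 0.04  ] rack [ 0.8342 -0.0619  0.06  ] tape [ 0.6107 -0.2416  0.0125] objcan [ 0.413  -0.2246  0.034 ]
top corner approx [0.8278 0.0767 0.4425]
```

```bash
python3 -m inch '{"delta_pos": [[0,-0.01,0],[0,-0.01,0],[0,-0.01,0],[0,-0.005,0],[0.0155,0,-0.0308],[0.0155,0,-0.0308],[0.0155,0,-0.0308],[0.0155,0,-0.0308],[0.0155,0,-0.0308],[0.0155,0,-0.0308]], "rotation": [[0,-7,0],[0,-7,0],[0,-7,0],[0,-7,0],[0,0,0],[0,0,0],[0,0,0],[0,0,0],[0,0,0],[0,0,0]], "gripper": [0,0,0,0,0,0,0,0,0,0]}' 30; python3 -c "
from h import *
to((.085,0,.26))"
```

```text
t: 0.93
ee_pos: [0.3022, 0.4089, 0.2571]
tool_rot: [-0.704, 0.704, 0.068, -0.068]
ft_force: [0.4, 1.1, 0.7]
finger_gap: 0.0245
t 0.933 p [0.3022 0.4089 0.2571] can [-0.1316  0.4286  0.2571] f [0.4 1.1 0.7] gap 0.0245 q [ 0.868 -0.144  1.401 -0.     1.886 -0.897]
tool axes in can: x [ 1.     -0.0004 -0.0005] y [-0.0005 -0.0005 -1.    ] z [ 0.0004  1.     -0.0005]
delta tool (m): [ 0.2168 -0.0028 -0.4285]
```

```bash
python3 -m inch '{"delta_pos": [[0.0155,0,-0.0307],[0.0155,0,-0.0307],[0.0155,0,-0.0307],[0.0155,0,-0.0307],[0.0155,0,-0.0307],[0.0155,0,-0.0307],[0.0155,0,-0.0307],[0.0155,0,-0.0307],[0.0155,0,-0.0307],[0.0155,0,-0.0307]], "rotation": [[0,0,0],[0,0,0],[0,0,0],[0,0,0],[0,0,0],[0,0,0],[0,0,0],[0,0,0],[0,0,0],[0,0,0]], "gripper": [0,0,0,0,0,0,0,0,0,0]}' 30; python3 -c "
from h import *
to((.085,0,.26))"
```

```text
t: 1.77
ee_pos: [0.5133, 0.1372, 0.2572]
tool_rot: [-0.704, 0.704, 0.068, -0.068]
ft_force: [0.6, 0.1, 0.0]
finger_gap: 0.0001
t 1.767 p [0.5133 0.1372 0.2572] can [0.0232 0.1213 0.2572] f [0.6 0.1 0. ] gap 0.0001 q [ 0.197 -0.083  1.344  0.     1.881 -1.566]
tool axes in can: x [ 1.     -0.0009 -0.0005] y [-0.0005  0.     -1.    ] z [0.0009 1.     0.    ]
delta tool (m): [ 0.0619 -0.0028 -0.1213]
```

```bash
python3 -m inch '{"delta_pos": [[0.0155,0,-0.0307],[0.0155,0,-0.0307],[0.0155,0,-0.0307],[0.0155,0,-0.0307],[0,0,0],[0,0,0]], "rotation": [[0,0,0],[0,0,0],[0,0,0],[0,0,0],[0,0,0],[0,0,0]], "gripper": [0,0,0,0,0,0]}' 30; python3 - <<'E'
from h import *
to((.085,0,.26))
snap("1")
a=cv2.imread("pics/top1.png")[100:240,210:370]; b=cv2.imread("pics/scene1.png")[80:260,220:400]
h=lambda i:cv2.resize(i,(int(i.shape[1]*400/i.shape[0]),400),interpolation=cv2.INTER_CUBIC)
cv2.imwrite("pics/both1.png",np.hstack([h(a),h(b)])[:, :800])
E
```

```text
t: 2.27
ee_pos: [0.5973, 0.0288, 0.256]
tool_rot: [0.704, -0.704, -0.066, 0.068]
ft_force: [0.6, 0.5, 0.3]
finger_gap: 0.0003
t 2.267 p [0.5973 0.0288 0.256 ] can [ 0.0848 -0.0013  0.256 ] f [0.6 0.5 0.3] gap 0.0003 q [-0.009  0.098  1.164  0.     1.882 -1.77 ]
tool axes in can: x [ 1.     -0.0036 -0.0028] y [-0.0028  0.0007 -1.    ] z [0.0036 1.     0.0007]
delta tool (m): [ 0.0002 -0.004   0.0013]
```

View pics/both1.png

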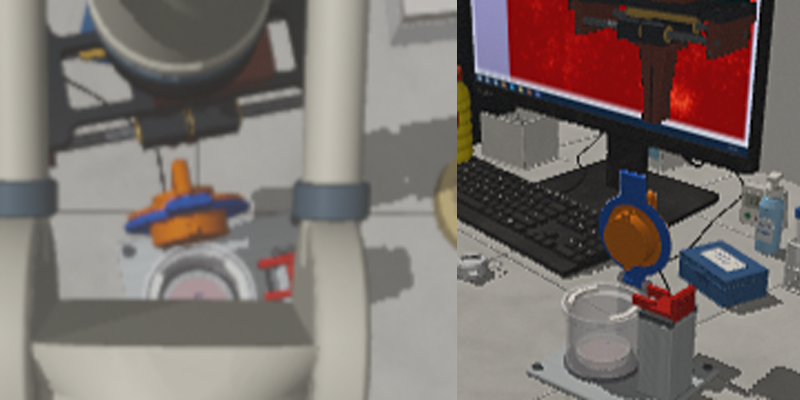

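```bash
python3 - <<'E'
from h import *
print(proj("scene",(.5973,.0288,.256)))
E
python3 -m inch '{"delta_pos": [[0,0.016,0],[0,0.016,0],[0,0.016,0],[0,0.014,0],[0,0,0],[0,0,0]], "rotation": [[0,0,0],[0,0,0],[0,0,0],[0,0,0],[0,0,0],[0,0,0]], "gripper": [0,0,0,0,0,0]}' 60; python3 - <<'E'
from h import *
to((.065,0,.194))
snap("2")
b=cv2.imread("pics/scene2.png")[80:260,220:400]
cv2.imwrite("pics/s2.png",cv2.resize(b,(600,600),interpolation=cv2.INTER_CUBIC))
E
```

```text
[309.35241455 133.88015191]
t: 2.87
ee_pos: [0.5961, 0.0314, 0.1955]
tool_rot: [0.704, -0.704, -0.068, 0.069]
ft_force: [-1.2, -0.5, 0.2]
finger_gap: 0.0005
t 2.867 p [0.5961 0.0314 0.1955] can [0.0841 0.0016 0.1955] f [-1.2 -0.5  0.2] gap 0.0005 q [-0.004  0.08   1.291  0.     1.772 -1.77 ]
tool axes in can: x [ 1.      0.0009 -0.001 ] y [-0.001   0.0004 -1.    ] z [-0.0009  1.      0.0004]
delta tool (m): [-0.0191  0.0015 -0.0016]
```

View pics/s2.png

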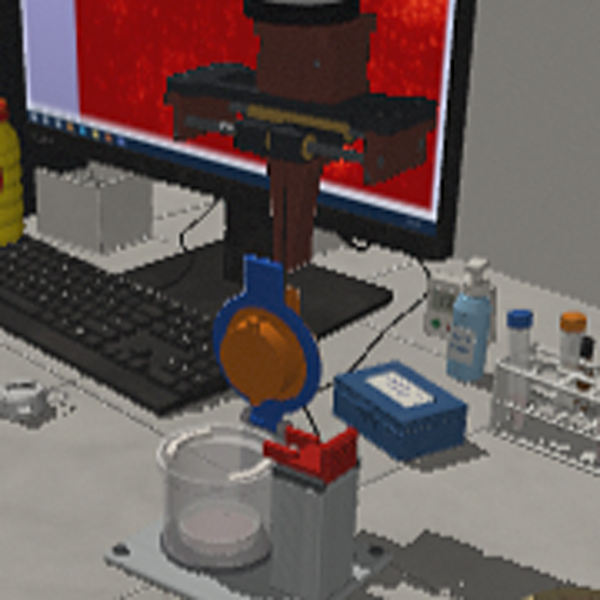

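```bash
python3 - <<'E'
from h import *
np.set_printoptions(precision=4,suppress=True)
th=np.array([1.51,1.42,1.33,1.23,1.13,1.03,.93,.83,.73,.63,.53,.43,.34,.25,.17,.1,.04,0,-.03])
a=.111+.012*(1-th/1.57); a=np.minimum(a,.123)
x=.054-a*np.cos(th)+.004*np.sin(th)+.010; z=.084+a*np.sin(th)+.004*np.cos(th)
P=np.stack([x,z],1); print(np.c_[th,P]); 
D=np.diff(P,axis=0); D[:,1]*=-1
print(np.round(D*1000,1).tolist())
E
```

```text
[[ 1.51    0.0612  0.1955]
 [ 1.42    0.0511  0.1955]
 [ 1.33    0.041   0.1945]
 [ 1.23    0.0298  0.1924]
 [ 1.13    0.0188  0.1891]
 [ 1.03    0.0082  0.1848]
 [ 0.93   -0.0021  0.1793]
 [ 0.83   -0.0118  0.1728]
 [ 0.73   -0.0208  0.1653]
 [ 0.63   -0.0291  0.1569]
 [ 0.53   -0.0366  0.1476]
 [ 0.43   -0.0431  0.1375]
 [ 0.34   -0.0482  0.1279]
 [ 0.25   -0.0523  0.1178]
 [ 0.17   -0.0553  0.1085]
 [ 0.1    -0.0572  0.1002]
 [ 0.04   -0.0584  0.0929]
 [ 0.     -0.059   0.088 ]
 [-0.03   -0.0591  0.0843]]
[[-10.1, 0.0], [-10.1, 0.9], [-11.2, 2.1], [-11.0, 3.3], [-10.7, 4.4], [-10.2, 5.5], [-9.7, 6.5], [-9.1, 7.5], [-8.3, 8.4], [-7.5, 9.3], [-6.5, 10.0], [-5.0, 9.6], [-4.2, 10.1], [-2.9, 9.3], [-2.0, 8.3], [-1.2, 7.3], [-0.6, 4.9], [-0.1, 3.7]]
```

```bash
python3 -m inch '{"delta_pos": [[-0.008,0,-0.0015],[-0.008,0,0],[-0.007,0,0],[-0.010,0,0],[-0.010,0.001,0],[-0.011,0.002,0],[-0.011,0.0033,0],[-0.0107,0.0044,0],[-0.0102,0.0055,0],[-0.0097,0.0065,0]], "rotation": [[0,0,0],[0,0,0],[0,0,0],[0,0,0],[0,0,0],[0,0,0],[0,0,0],[0,0,0],[0,0,0],[0,0,0]], "gripper": [0,0,0,0,0,0,0,0,0,0]}' 60; python3 - <<'E'
from h import *
to((-.0118,0,.1728))
snap("3")
b=cv2.imread("pics/scene3.png")[80:260,220:400]
cv2.imwrite("pics/s3.png",cv2.resize(b,(600,600),interpolation=cv2.INTER_CUBIC))
E
```

```text
t: 3.8
ee_pos: [0.5029, 0.0101, 0.1737]
tool_rot: [-0.704, 0.704, 0.069, -0.067]
ft_force: [0.7, 0.0, 0.6]
finger_gap: 0.0004
t 3.8 p [0.5029 0.0101 0.1737] can [-0.0114 -0.0014  0.1737] f [0.7 0.  0.6] gap 0.0004 q [-0.048 -0.178  1.578  0.     1.739 -1.811]
tool axes in can: x [ 1.     -0.0011  0.0024] y [ 0.0024 -0.0005 -1.    ] z [ 0.0011  1.     -0.0004]
delta tool (m): [-0.0004  0.0009  0.0014]
```

View pics/s3.png

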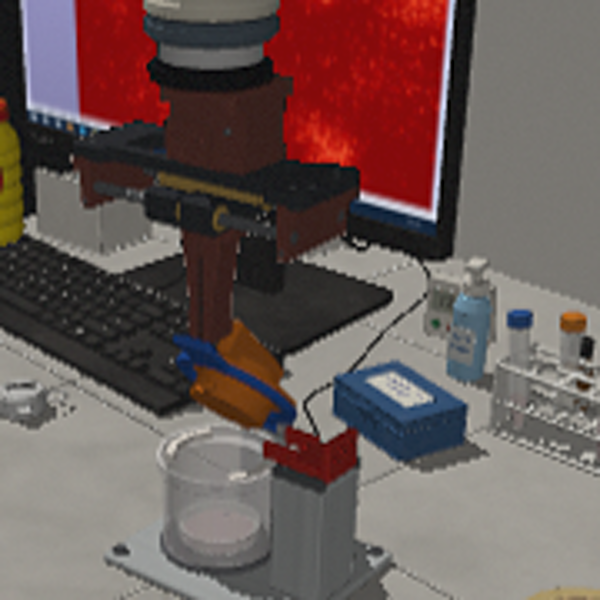

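```bash
python3 -m inch '{"delta_pos": [[-0.0095,0.0075,0.0012],[-0.0085,0.0085,0],[-0.0077,0.0093,0],[-0.0065,0.010,0],[-0.005,0.0098,0],[-0.0042,0.0102,0],[-0.003,0.0093,0],[-0.002,0.0083,0],[-0.0012,0.0073,0],[-0.0006,0.005,0]], "rotation": [[0,0,0],[0,0,0],[0,0,0],[0,0,0],[0,0,0],[0,0,0],[0,0,0],[0,0,0],[0,0,0],[0,0,0]], "gripper": [0,0,0,0,0,0,0,0,0,0]}' 60; python3 - <<'E'
from h import *
to((-.059,0,.088))
snap("4")
b=cv2.imread("pics/scene4.png")[80:260,220:400]
cv2.imwrite("pics/s4.png",cv2.resize(b,(600,600),interpolation=cv2.INTER_CUBIC))
E
```

```text
t: 4.73
ee_pos: [0.4559, 0.0023, 0.0874]
tool_rot: [-0.704, 0.704, 0.068, -0.068]
ft_force: [-3.6, -0.0, 28.6]
finger_gap: 0.0007
t 4.733 p [0.4559 0.0023 0.0874] can [-0.059  -0.0001  0.0874] f [-3.6 -0.  28.6] gap 0.0007 q [-0.07  -0.291  1.827  0.     1.606 -1.833]
tool axes in can: x [ 1.     -0.0009  0.0002] y [ 0.0002 -0.     -1.    ] z [ 0.0009  1.     -0.    ]
delta tool (m): [-0.     -0.0006  0.0001]
```

View pics/s4.png

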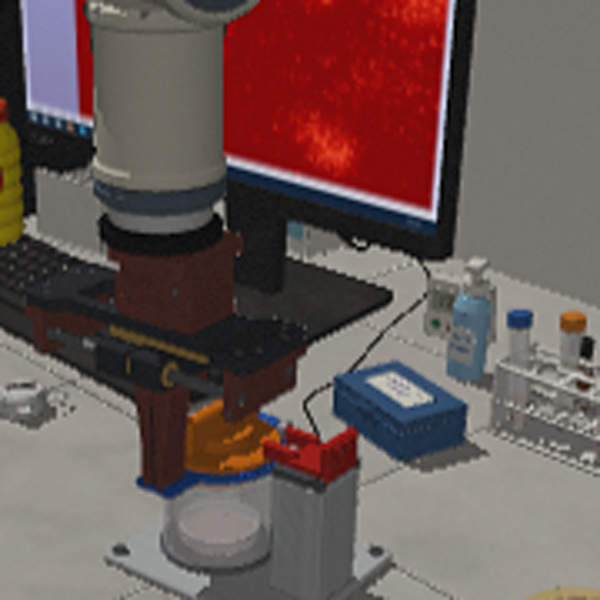

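```bash
python3 -m inch '{"delta_pos": [[0,0.001,0],[0,0,0],[0,-0.02,0],[0,-0.025,0],[0,-0.03,0],[0.015,-0.015,0],[0.022,0,0],[0.022,0,0],[0,0,0],[0,0,0]], "rotation": [[0,0,0],[0,0,0],[0,0,0],[0,0,0],[0,0,0],[0,0,0],[0,0,0],[0,0,0],[0,0,0],[0,0,0]], "gripper": [0,0,0,0,0.04,0.04,0.04,0.04,0.04,0.04]}' 60; python3 - <<'E'
from h import *
to((0,0,.106))
snap("5")
b=cv2.imread("pics/scene5.png")[130:250,240:360]; a=cv2.imread("pics/top5.png")[150:250,230:350]
cv2.imwrite("pics/s5.png",cv2.resize(b,(600,600),interpolation=cv2.INTER_CUBIC))
cv2.imwrite("pics/t5.png",cv2.resize(a,(720,600),interpolation=cv2.INTER_CUBIC))
E
```

```text
t: 5.67
ee_pos: [0.5139, 0.0138, 0.1757]
tool_rot: [0.704, -0.704, -0.067, 0.069]
ft_force: [-0.1, 0.0, -0.1]
finger_gap: 0.0369
t 5.667 p [0.5139 0.0138 0.1757] can [0.0001 0.     0.1757] f [-0.1  0.  -0.1] gap 0.0369 q [-0.039 -0.143  1.544 -0.     1.743 -1.803]
tool axes in can: x [ 1.     -0.0004 -0.0023] y [-0.0023  0.0004 -1.    ] z [0.0004 1.     0.0004]
delta tool (m): [ 0.      0.0697 -0.0001]
```

View pics/s5.png

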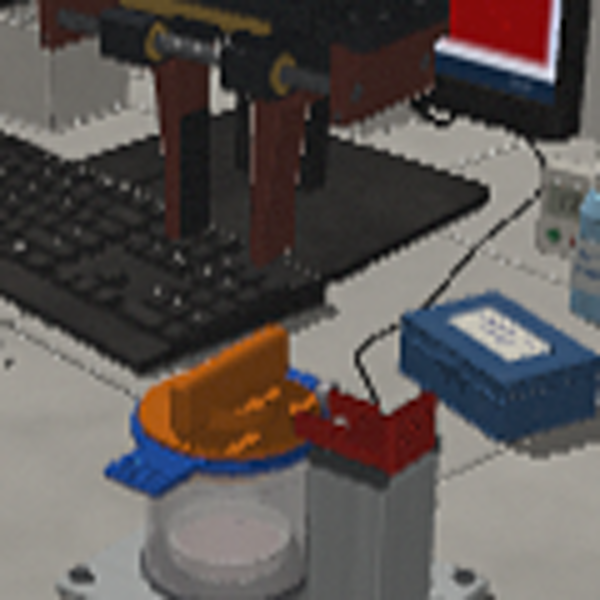

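View pics/t5.png

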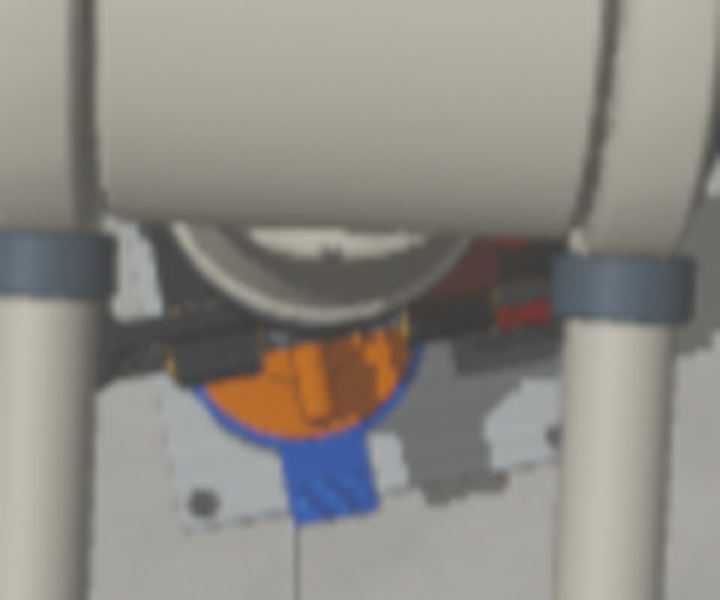

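```bash
python3 - <<'E'
from h import *
np.set_printoptions(precision=1,suppress=True)
for p in ((-.039,.006,.121),(-.039,-.006,.121),(.039,-.006,.121),(.039,.006,.121),(-.039,-.006,.103),(-.072,.016,.088),(-.072,-.016,.088)):
    print(p,"scene",(proj("scene",W(p))-[240,130])*5,"top",(proj("top",W(p))-[230,150])*6)
im=cv2.imread("pics/top5.png"); hsv=cv2.cvtColor(im,cv2.COLOR_BGR2HSV)
m=((hsv[...,0]>105)&(hsv[...,0]<125)&(hsv[...,1]>150)).astype(np.uint8)
ys,xs=np.nonzero(m[220:245,270:300]); print("tab px bottom",ys.max()+220, xs.min()+270,xs.max()+270)
E
```

```text
(-0.039, 0.006, 0.121) scene [162.2 379.8] top [305.1 428.8]
(-0.039, -0.006, 0.121) scene [183.4 387.7] top [339.3 422.2]
(0.039, -0.006, 0.121) scene [288.7 326.6] top [295.6 203.3]
(0.039, 0.006, 0.121) scene [268.  319.6] top [261.8 209.7]
(-0.039, -0.006, 0.103) scene [183.5 423.8] top [337.5 427. ]
(-0.072, 0.016, 0.088) scene [ 97.5 467. ] top [293.6 533.1]
(-0.072, -0.016, 0.088) scene [153.7 490.1] top [381.5 515.9]
tab px bottom 235 277 290
```

```bash
python3 - <<'E'
from h import *
a=cv2.imread("pics/top5.png")[200:242,258:302]; b=cv2.imread("pics/scene5.png")[188:230,258:310]
cv2.imwrite("pics/t5b.png",cv2.resize(a,None,fx=14,fy=14,interpolation=cv2.INTER_NEAREST))
cv2.imwrite("pics/s5b.png",cv2.resize(b,None,fx=14,fy=14,interpolation=cv2.INTER_NEAREST))
E
```

```text
(no output)
```

View pics/t5b.png

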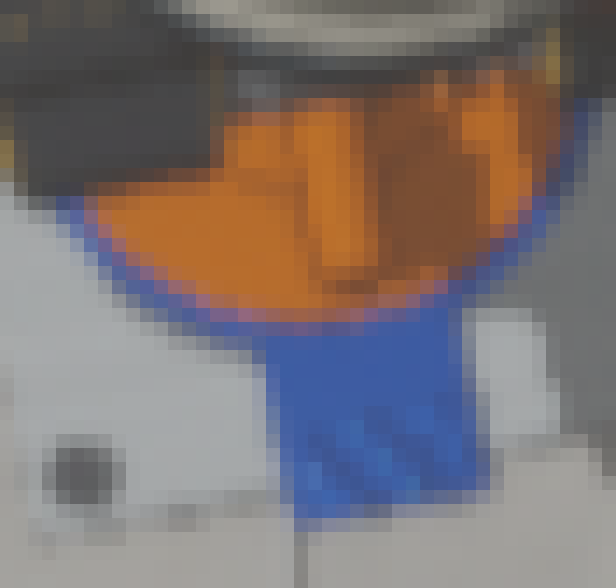

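View pics/s5b.png

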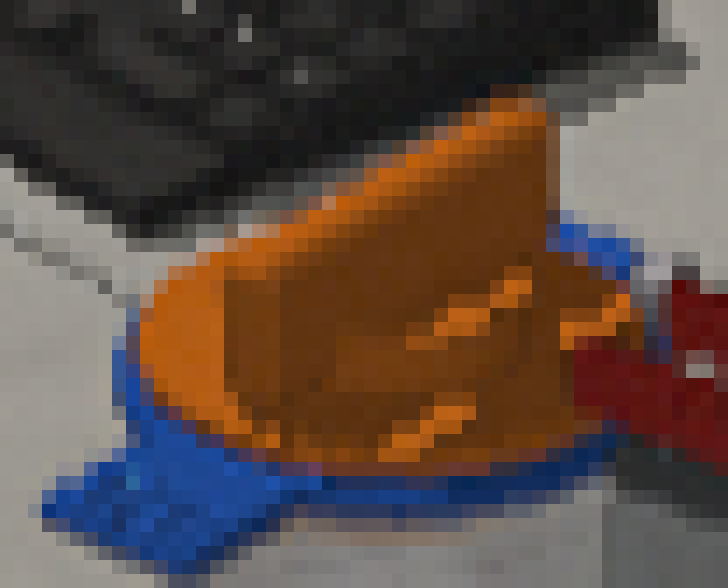

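```bash
python3 -m inch '{"delta_pos": [[0.001,0.018,0],[0,0.018,0],[0,0.018,0],[0,0.0145,0],[0,0,0],[0,0,0]], "rotation": [[0,0,0],[0,0,0],[0,0,0],[0,0,0],[0,0,0],[0,0,0]], "gripper": [0.04,0.04,0.04,0.04,0.04,0.04]}' 20; python3 - <<'E'
from h import *
to((0.001,0,.107))
E
```

```text
t: 6.27
ee_pos: [0.5138, 0.0137, 0.1079]
tool_rot: [0.704, -0.704, -0.068, 0.069]
ft_force: [0.1, -0.5, 0.3]
finger_gap: 0.0401
t 6.267 p [0.5138 0.0137 0.1079] can [-0.     -0.      0.1079] f [ 0.1 -0.5  0.3] gap 0.0401 q [-0.04  -0.133  1.654 -0.     1.621 -1.803]
tool axes in can: x [ 1.     -0.001  -0.0014] y [-0.0014  0.0003 -1.    ] z [0.001  1.     0.0003]
delta tool (m): [0.001  0.0009 0.    ]
```

Down over the hub with no contact; now close gently on the bar and read the side force.

```bash
python3 -m inch '{"delta_pos": [[0,0,0],[0,0,0],[0,0,0],[0,0,0],[0,0,0],[0,0,0],[0,0,0]], "rotation": [[0,0,0],[0,0,0],[0,0,0],[0,0,0],[0,0,0],[0,0,0],[0,0,0]], "gripper": [0,0,0,0,0,0,0]}' 20; python3 - <<'E'
from h import *
st()
s=manip.get_state(); print("F tool",toolR(s["tool_rot"]).T@np.array(s["ft_force"]),"T tool",toolR(s["tool_rot"]).T@np.array(s["ft_torque"]))
snap("6")
b=cv2.imread("pics/scene6.png")[130:250,240:360]
cv2.imwrite("pics/s6.png",cv2.resize(b,(600,600),interpolation=cv2.INTER_CUBIC))
E
```

```text
t: 6.85
ee_pos: [0.515, 0.0144, 0.109]
tool_rot: [0.704, -0.703, -0.069, 0.068]
ft_force: [-1.7, 3.0, 3.5]
finger_gap: 0.012
t 6.85 p [0.515  0.0144 0.109 ] can [0.0013 0.0004 0.109 ] f [-1.7  3.   3.5] gap 0.012 q [-0.039 -0.132  1.651  0.001  1.621 -1.803]
tool axes in can: x [ 1.     -0.0004  0.0011] y [ 0.0011  0.0008 -1.    ] z [0.0004 1.     0.0008]
F tool [-1.0767 -3.4618  3.2766] T tool [0.6753 0.1007 0.118 ]
```

View pics/s6.png

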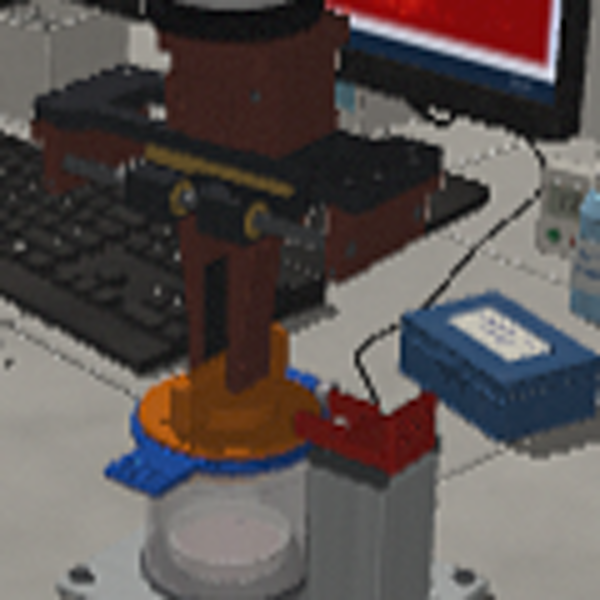

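```bash
python3 -m inch '{"delta_pos": [[0,0,0],[0,0,0],[0,0,0],[0,0,0],[0,0,0],[0,0,0],[0,0,0],[0,0,0],[0,0,0],[0,0,0]], "rotation": [[0,0,0],[0,0,0],[0,3,0],[0,4,0],[0,4,0],[0,4,0],[0,4,0],[0,4,0],[0,4,0],[0,3,0]], "gripper": [0,0,0,0,0,0,0,0,0,0]}' 60; python3 - <<'E'
from h import *
st()
s=manip.get_state(); print("F tool",toolR(s["tool_rot"]).T@np.array(s["ft_force"]),"T tool",toolR(s["tool_rot"]).T@np.array(s["ft_torque"]))
snap("7")
b=cv2.imread("pics/scene7.png")[130:250,240:360]
cv2.imwrite("pics/s7.png",cv2.resize(b,(600,600),interpolation=cv2.INTER_CUBIC))
E
```

```text
t: 7.78
ee_pos: [0.5151, 0.0149, 0.109]
tool_rot: [0.698, -0.697, 0.117, -0.117]
ft_force: [-0.8, 5.9, 5.1]
finger_gap: 0.0114
t 7.783 p [0.5151 0.0149 0.109 ] can [0.0015 0.0009 0.109 ] f [-0.8  5.9  5.1] gap 0.0114 q [-0.038 -0.132  1.651  0.002  1.621 -1.276]
tool axes in can: x [ 0.8644 -0.5028  0.0004] y [ 0.0015  0.0017 -1.    ] z [0.5027 0.8644 0.0022]
F tool [-2.6565 -5.083   5.3284] T tool [ 0.9032 -0.1005  0.4791]
```

View pics/s7.png

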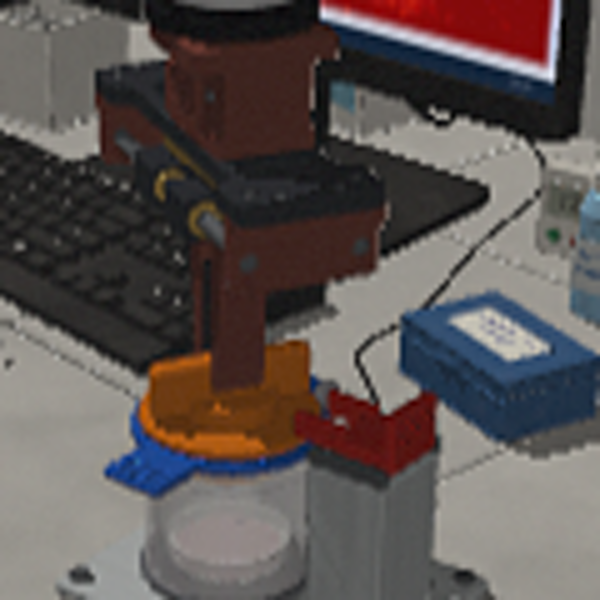

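```bash
python3 -m inch '{"delta_pos": [[0,0,0],[0,0,0],[0,0,0],[0,0,0],[0,0,0],[0,0,0],[0,0,0],[0,0,0],[0,0,0],[0,0,0]], "rotation": [[0,6,0],[0,6,0],[0,6,0],[0,6,0],[0,6,0],[0,6,0],[0,6,0],[0,6,0],[0,5,0],[0,4,0]], "gripper": [0,0,0,0,0,0,0,0,0,0]}' 60; python3 - <<'E'
from h import *
st()
s=manip.get_state(); print("F tool",toolR(s["tool_rot"]).T@np.array(s["ft_force"]),"T tool",toolR(s["tool_rot"]).T@np.array(s["ft_torque"]))
E
```

```text
t: 8.72
ee_pos: [0.5158, 0.0155, 0.109]
tool_rot: [0.558, -0.555, 0.436, -0.436]
ft_force: [2.3, 7.5, 4.2]
finger_gap: 0.0113
t 8.717 p [0.5158 0.0155 0.109 ] can [0.0023 0.0014 0.109 ] f [2.3 7.5 4.2] gap 0.0113 q [-0.038 -0.132  1.651  0.003  1.619 -0.28 ]
tool axes in can: x [ 0.0488 -0.9988 -0.0022] y [ 0.0035  0.0024 -1.    ] z [0.9988 0.0488 0.0036]
F tool [-6.7063 -4.1932  4.0539] T tool [ 0.5876 -0.0938  1.1779]
```

```bash
python3 -m inch '{"delta_pos": [[0,0,0],[0,0,0],[0,0,0],[0,0,0]], "rotation": [[0,2,0],[0,2,0],[0,1,0],[0,0,0]], "gripper": [0,0,0,0]}' 60; python3 - <<'E'
from h import *
st()
s=manip.get_state(); print("F tool",toolR(s["tool_rot"]).T@np.array(s["ft_force"]),"T tool",toolR(s["tool_rot"]).T@np.array(s["ft_torque"]))
E
```

```text
t: 9.05
ee_pos: [0.5159, 0.0156, 0.109]
tool_rot: [0.54, -0.537, 0.458, -0.459]
ft_force: [2.4, 6.9, 3.9]
finger_gap: 0.0113
t 9.05 p [0.5159 0.0156 0.109 ] can [0.0024 0.0015 0.109 ] f [2.4 6.9 3.9] gap 0.0113 q [-0.038 -0.132  1.651  0.003  1.619 -0.197]
tool axes in can: x [-0.034  -0.9994 -0.0025] y [ 0.0036  0.0024 -1.    ] z [ 0.9994 -0.034   0.0035]
F tool [-6.3961 -3.8636  3.4973] T tool [ 0.4547 -0.646   1.2005]
```

```bash
python3 -m inch '{"delta_pos": [[0,0,0],[0,0,0],[0,0,0],[0,0,0]], "rotation": [[0,1.5,0],[0,1.5,0],[0,0,0],[0,0,0]], "gripper": [0,0,0,0]}' 60; python3 - <<'E'
from h import *
st()
s=manip.get_state(); print("F tool",toolR(s["tool_rot"]).T@np.array(s["ft_force"]),"T tool",toolR(s["tool_rot"]).T@np.array(s["ft_torque"]))
snap("8")
b=cv2.imread("pics/scene8.png")[130:250,240:360]; a=cv2.imread("pics/top8.png")[150:250,230:350]
cv2.imwrite("pics/s8.png",np.hstack([cv2.resize(b,(400,400),interpolation=cv2.INTER_CUBIC),cv2.resize(a,(400,400),interpolation=cv2.INTER_CUBIC)]))
E
```

```text
t: 9.38
ee_pos: [0.5159, 0.0156, 0.1091]
tool_rot: [0.528, -0.525, 0.472, -0.472]
ft_force: [2.3, 6.6, 3.1]
finger_gap: 0.0119
t 9.383 p [0.5159 0.0156 0.1091] can [0.0024 0.0015 0.1091] f [2.3 6.6 3.1] gap 0.0119 q [-0.038 -0.132  1.651  0.003  1.619 -0.147]
tool axes in can: x [-0.0845 -0.9964 -0.0025] y [ 0.0036  0.0022 -1.    ] z [ 0.9964 -0.0845  0.0034]
F tool [-6.3499 -3.072   2.9807] T tool [ 0.4661 -1.1665  1.2095]
```

View pics/s8.png

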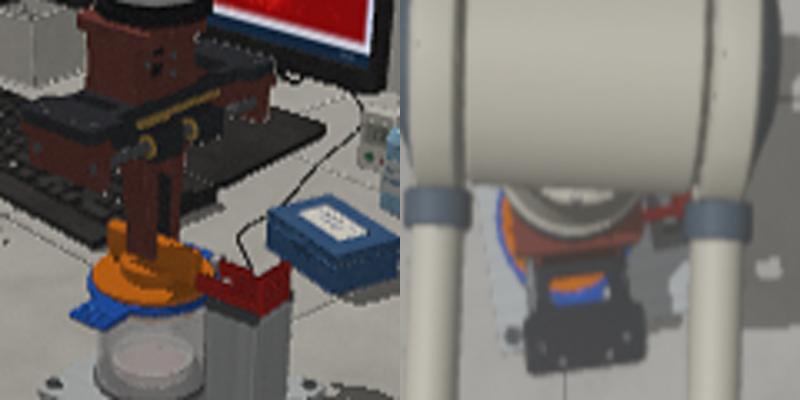

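```bash
python3 -m inch '{"delta_pos": [[0,0,0],[0,0,0],[0,0,0],[0,0,0],[0,-0.02,0],[0,-0.02,0],[0,-0.02,0],[0,0,0]], "rotation": [[0,0,0],[0,0,0],[0,0,0],[0,0,0],[0,0,0],[0,0,0],[0,-4.8,0],[0,0,0]], "gripper": [0.04,0.04,0.04,0.04,0.04,0.04,0.04,0.04]}' 60; python3 - <<'E'
from h import *
st()
snap("9")
b=cv2.imread("pics/scene9.png")[130:250,240:360]; a=cv2.imread("pics/top9.png")[150:250,230:350]
cv2.imwrite("pics/s9.png",np.hstack([cv2.resize(b,(400,400),interpolation=cv2.INTER_CUBIC),cv2.resize(a,(400,400),interpolation=cv2.INTER_CUBIC)]))
E
```

```text
t: 10.15
ee_pos: [0.5163, 0.0134, 0.1725]
tool_rot: [0.547, -0.544, 0.448, -0.452]
ft_force: [-0.4, 0.3, 0.6]
finger_gap: 0.0398
t 10.15 p [0.5163 0.0134 0.1725] can [ 0.0023 -0.0008  0.1725] f [-0.4  0.3  0.6] gap 0.0398 q [-0.04  -0.145  1.551 -0.     1.729 -0.232]
tool axes in can: x [-0.0015 -1.      0.0019] y [ 0.0059 -0.0019 -1.    ] z [ 1.     -0.0015  0.0059]
```

View pics/s9.png

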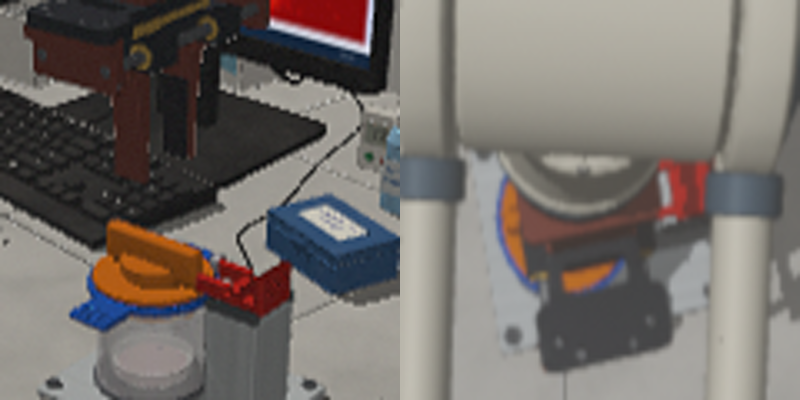

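```bash
python3 - <<'E'
from h import *
b=cv2.imread("pics/scene9.png")[190:232,262:332]
cv2.imwrite("pics/s9b.png",cv2.resize(b,None,fx=11,fy=11,interpolation=cv2.INTER_NEAREST))
E
```

```text
(no output)
```

View pics/s9b.png

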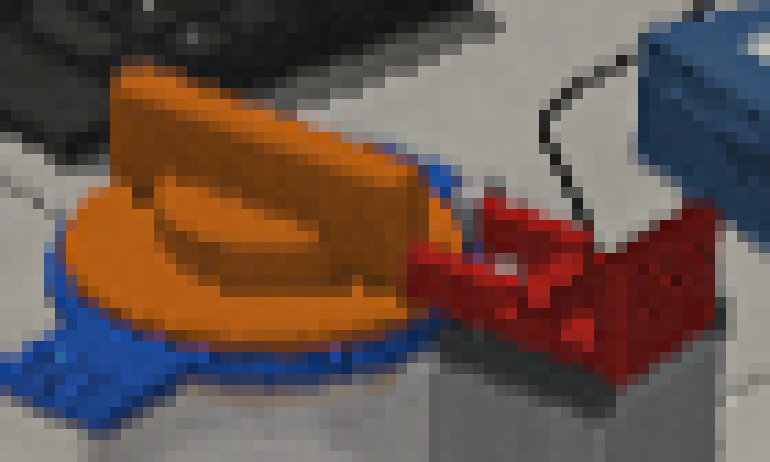

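```bash
sed -i 's/C=np.array(\[.5138,.0137,0\])/C=np.array([.5158,.0152,0])/' h.py; python3 - <<'E'
from h import *
np.set_printoptions(precision=4,suppress=True)
P=[onz("scene",(262+a/11-.5,190+b/11-.5),.121) for a,b in ((112,90),(408,178),(405,168),(112,80))]
Q=[RC.T@(p-C) for p in P]; print(np.array(Q))
d=Q[1]-Q[0]; print("angle from can -y deg",np.degrees(np.arctan2(d[0],-d[1])),np.linalg.norm(d))
# plate outer corners
for a,b in ((718,205),(620,262)):
    p=onz("scene",(262+a/11-.5,190+b/11-.5),.127); print("plate top outer",RC.T@(p-C))
to((0,-.128,.172))
E
```

```text
[[-0.0105  0.0323  0.121 ]
 [-0.0043 -0.0394  0.121 ]
 [-0.0011 -0.0363  0.121 ]
 [-0.0068  0.0353  0.121 ]]
angle from can -y deg 4.9492075855006785 0.07197691088031816
plate top outer [ 0.0148 -0.1002  0.127 ]
plate top outer [-0.0167 -0.0983  0.127 ]
t 10.25 p [0.5151 0.0135 0.1684] can [-0.001  -0.0015  0.1684] f [-0.3 -0.2 -0.7] gap 0.04 q [-0.04  -0.143  1.556 -0.     1.727 -0.227]
tool axes in can: x [-0.0064 -1.      0.0006] y [ 0.001  -0.0006 -1.    ] z [ 1.     -0.0064  0.001 ]
delta tool (m): [ 0.1265 -0.0035  0.0018]
```

```bash
python3 - <<'E'
from h import *
np.set_printoptions(precision=3,suppress=True)
im=cv2.imread("pics/scene9.png").astype(float)
R_=im[...,2]
for u in (274,278,282,286,290,294,297): print(u,R_[190:216,u].astype(int))
E
```

```text
274 [ 44  47  44  34  37  71 140 186 160 112 108 106 106 106 104 102  96  79
 118 183 180 179 178 179 179 179]
278 [ 36  33  38  51  42  23  75 152 187 173 135 107 107 103 102  99 125 183
 180 181 166 105 108 109 139 182]
282 [ 32  40  30  41  29  25  23  22 105 185 179 153 112 109 102 101 103 121
 168 180 179 170 125 108 110 102]
286 [ 40  41  26  26  27  24  23  32  59 114 177 186 169 131 110 111 108 104
 108 141 181 174 142 110 113 104]
290 [ 26  24  24  25  22  28  57  86  79 109 163 165 182 177 150 112 111 109
 103 103 123 156 120 108 107 102]
294 [ 29  24  23  24  30  60  83  79 108 160 159 149 146 175 184 167 127 111
 109 104 105 107 105 101  91 126]
297 [ 19  25  22  50  84  79 112 166 160 155 157 161 143  81 155 186 164 119
 113 110 115 114 109 110 106  94]
```

```bash
python3 - <<'E'
from h import *
np.set_printoptions(precision=4,suppress=True)
uv=[(274,198.27),(278,199.68),(282,201.15),(286,202.58),(290,204.08),(294,205.5),(297,206.38)]
Q=np.array([RC.T@(onz("scene",p,.121)-C) for p in uv]); print(Q)
k=np.polyfit(Q[:,1],Q[:,0],1); print("dx/dy",k,"deg",np.degrees(np.arctan(k[0])))
for z in (.119,.123):
    q=np.array([RC.T@(onz("scene",p,z)-C) for p in uv]); print(z,np.degrees(np.arctan(np.polyfit(q[:,1],q[:,0],1)[0])))
# predicted line at cap 90deg: side face x=-.006
for y in (.035,0,-.037): print(proj("scene",W((-.006,y,.121))))
# foot edge directions from first scene picture (edge -x side: screws 3->2)
S=lambda u,v:(u/4.2+230-.4,v/4.2+140-.4)
a,b=onz("scene",S(110,441),.008),onz("scene",S(318,535),.008); d=RC.T@(b-a); print("screw 3->2 deg vs -y",np.degrees(np.arctan2(d[0],-d[1])))
a,b=onz("scene",S(318,535),.008),onz("scene",S(432,441),.008); d=RC.T@(b-a); print("screw 2->1 vs +x",np.degrees(np.arctan2(d[1],d[0])))
E
```

```text
[[-0.0095  0.0263  0.121 ]
 [-0.0094  0.0146  0.121 ]
 [-0.0096  0.003   0.121 ]
 [-0.0096 -0.0084  0.121 ]
 [-0.0099 -0.0199  0.121 ]
 [-0.0099 -0.0309  0.121 ]
 [-0.0091 -0.0386  0.121 ]]
dx/dy [ 0.0006 -0.0096] deg 0.03615718493966157
0.119 0.0361571849396099
0.123 0.03615718493966685
[272.019  196.6918]
[284.0179 200.9553]
[297.2562 205.6591]
screw 3->2 deg vs -y -0.06400888115174647
screw 2->1 vs +x 0.6708455517215091
```

```bash
python3 -m inch '{"delta_pos": [[0.03,0,0],[0.033,0,0],[0.033,0,0],[0.0305,0,0],[0,0.018,0],[0,0.02,0],[0,0.018,0],[0,0,0],[0,0,0]], "rotation": [[0,0,0],[0,0,0],[0,0,0],[0,0,0],[0,0,0],[0,0,0],[0,0,0],[0,0,0],[0,0,0]], "gripper": [0,0,0,0,0,0,0,0,0]}' 60; python3 - <<'E'
from h import *
to((0,-.114,.111))
snap("10")
b=cv2.imread("pics/scene10.png")[130:250,240:360]; a=cv2.imread("pics/top10.png")[150:250,230:350]
cv2.imwrite("pics/s10.png",np.hstack([cv2.resize(b,(400,400),interpolation=cv2.INTER_CUBIC),cv2.resize(a,(400,400),interpolation=cv2.INTER_CUBIC)]))
E
```

```text
t: 11.0
ee_pos: [0.5371, -0.1102, 0.1096]
tool_rot: [-0.544, 0.546, -0.452, 0.449]
ft_force: [-1.2, 0.3, 0.9]
finger_gap: 0.0003
t 11.0 p [ 0.5371 -0.1102  0.1096] can [-0.0032 -0.1271  0.1096] f [-1.2  0.3  0.9] gap 0.0003 q [-0.264 -0.036  1.56  -0.     1.623 -0.452]
tool axes in can: x [-0.0056 -1.     -0.0021] y [-0.0046  0.0021 -1.    ] z [ 1.     -0.0055 -0.0046]
delta tool (m): [-0.0132 -0.0014  0.0031]
```

View pics/s10.png

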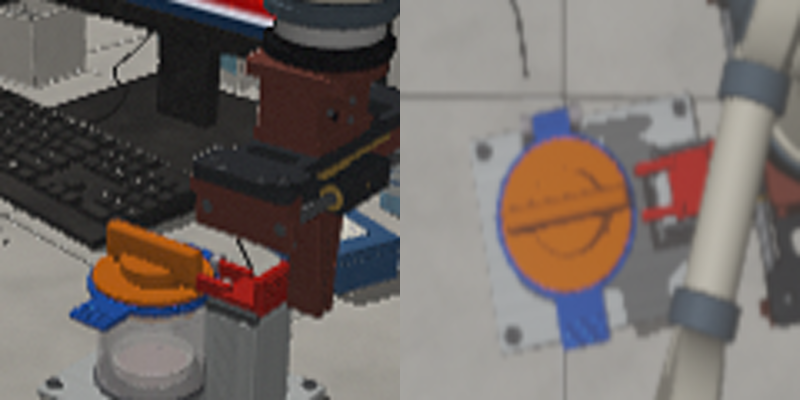

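```bash
python3 -m inch '{"delta_pos": [[-0.006,-0.002,0.003],[-0.006,0,0],[-0.004,0,0],[-0.004,0,0],[-0.004,0,0],[-0.004,0,0],[-0.003,0,0],[0,0,0]], "rotation": [[0,0,0],[0,0,0],[0,0,0],[0,0,0],[0,0,0],[0,0,0],[0,0,0],[0,0,0]], "gripper": [0,0,0,0,0,0,0,0]}' 60; python3 - <<'E'
from h import *
to((0,-.088,.112))
snap("11")
b=cv2.imread("pics/scene11.png")[130:250,240:360]; a=cv2.imread("pics/top11.png")[150:250,230:350]
cv2.imwrite("pics/s11.png",np.hstack([cv2.resize(b,(400,400),interpolation=cv2.INTER_CUBIC),cv2.resize(a,(400,400),interpolation=cv2.INTER_CUBIC)]))
E
```

```text
t: 11.77
ee_pos: [0.5356, -0.0786, 0.1143]
tool_rot: [0.545, -0.545, 0.45, -0.45]
ft_force: [-0.2, -0.1, 0.2]
finger_gap: 0.0005
t 11.767 p [ 0.5356 -0.0786  0.1143] can [ 0.0013 -0.0959  0.1143] f [-0.2 -0.1  0.2] gap 0.0005 q [-0.209 -0.061  1.576  0.     1.627 -0.399]
tool axes in can: x [-0.0037 -1.     -0.0005] y [-0.      0.0005 -1.    ] z [ 1.     -0.0037 -0.    ]
delta tool (m): [-0.0079  0.0023 -0.0014]
```

View pics/s11.png

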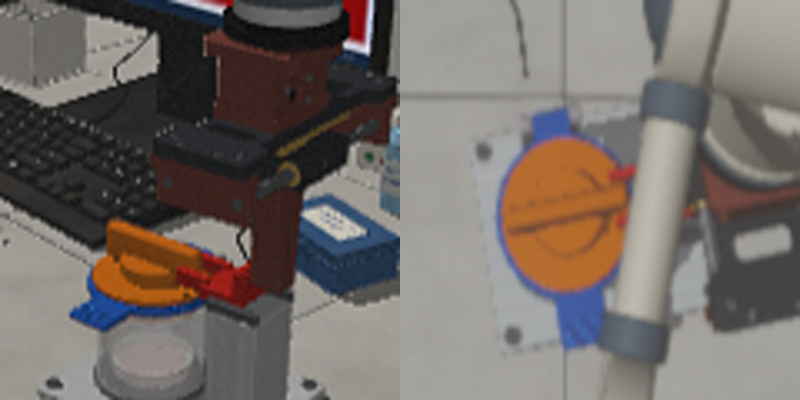

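```bash
python3 -m inch '{"delta_pos": [[-0.003,0.001,-0.001],[-0.003,0,0],[-0.002,0,0],[-0.002,0,0],[0,0,0]], "rotation": [[0,0,0],[0,0,0],[0,0,0],[0,0,0],[0,0,0]], "gripper": [0,0,0,0,0]}' 60; python3 - <<'E'
from h import *
to((0,-.088,.112))
E
```

```text
t: 12.28
ee_pos: [0.5332, -0.0727, 0.1131]
tool_rot: [-0.543, 0.546, -0.449, 0.453]
ft_force: [3.0, -11.7, -2.3]
finger_gap: 0.0004
t 12.283 p [ 0.5332 -0.0727  0.1131] can [ 0.0002 -0.0896  0.1131] f [  3.  -11.7  -2.3] gap 0.0004 q [-0.195 -0.071  1.588 -0.006  1.623 -0.382]
tool axes in can: x [-0.0065 -1.      0.0063] y [ 0.0001 -0.0063 -1.    ] z [ 1.     -0.0065  0.0001]
delta tool (m): [-0.0016  0.0011 -0.0002]
```

```bash
python3 -m inch '{"delta_pos": [[-0.002,0,0],[-0.002,0,0],[0,0,0],[0,0,0]], "rotation": [[0,0,0],[0,0,0],[0,0,0],[0,0,0]], "gripper": [0,0,0,0]}' 60; python3 - <<'E'
from h import *
to((0,-.088,.112))
snap("12")
b=cv2.imread("pics/scene12.png")[190:232,262:332]
cv2.imwrite("pics/s12b.png",cv2.resize(b,None,fx=11,fy=11,interpolation=cv2.INTER_NEAREST))
E
```

```text
t: 12.62
ee_pos: [0.5331, -0.0724, 0.1134]
tool_rot: [-0.541, 0.547, -0.448, 0.455]
ft_force: [6.1, -22.9, -4.0]
finger_gap: 0.0005
t 12.617 p [ 0.5331 -0.0724  0.1134] can [ 0.0001 -0.0893  0.1134] f [  6.1 -22.9  -4. ] gap 0.0005 q [-0.191 -0.074  1.59  -0.012  1.62  -0.376]
tool axes in can: x [-0.0093 -0.9999  0.0127] y [ 0.0007 -0.0127 -0.9999] z [ 1.     -0.0093  0.0008]
delta tool (m): [-0.0013  0.0013 -0.0001]
```

View pics/s12b.png

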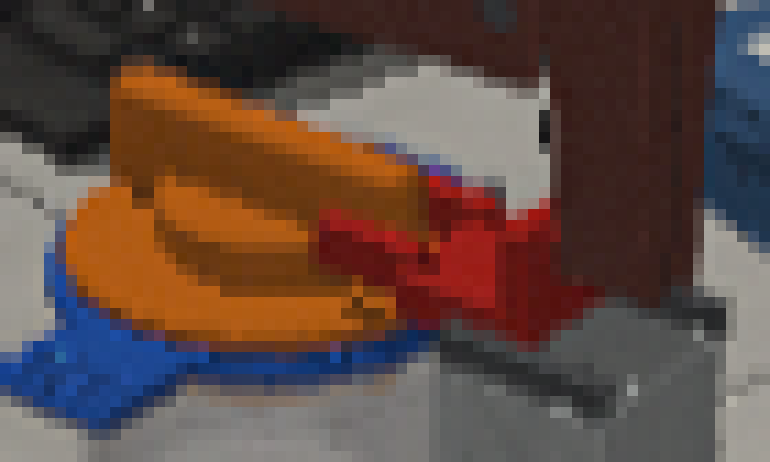

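```bash
python3 -m inch '{"delta_pos": [[-0.002,0,0],[-0.002,0,0],[0,0,0],[0,0,0]], "rotation": [[0,0,0],[0,0,0],[0,0,0],[0,0,0]], "gripper": [0,0,0,0]}' 60; python3 - <<'E'
from h import *
to((0,-.088,.112))
print("px shift for 23 / 26mm at plate bottom outer", [proj("scene",W((-.0175,-.104+d,.106)))-proj("scene",W((-.0175,-.104,.106))) for d in (.020,.023,.026)])
E
```

```text
t: 13.05
ee_pos: [0.533, -0.0721, 0.1136]
tool_rot: [-0.539, 0.547, -0.447, 0.458]
ft_force: [8.6, -34.8, -5.8]
finger_gap: 0.0008
t 13.05 p [ 0.533  -0.0721  0.1136] can [ 0.0001 -0.089   0.1136] f [  8.6 -34.8  -5.8] gap 0.0008 q [-0.186 -0.077  1.593 -0.018  1.618 -0.369]
tool axes in can: x [-0.012  -0.9997  0.0195] y [ 0.0012 -0.0195 -0.9998] z [ 0.9999 -0.012   0.0014]
delta tool (m): [-0.001   0.0016 -0.0001]
px shift for 23 / 26mm at plate bottom outer [array([-7.8183, -2.8962]), array([-8.9743, -3.3244]), array([-10.1259,  -3.7509])]
```

```bash
python3 -m inch '{"delta_pos": [[0.008,0,0],[0.012,0,0],[0.015,0,0],[0.015,0,0],[0,-0.03,0],[0.02,-0.03,0],[0.03,-0.03,0],[0.03,0,0],[0.03,0,0],[0,0,0]], "rotation": [[0,0,0],[0,0,0],[0,0,0],[0,0,0],[0,0,0],[0,0,0],[0,0,0],[0,0,0],[0,0,0],[0,0,0]], "gripper": [0,0,0,0,0,0,0,0,0,0]}' 60; python3 - <<'E'
from h import *
st()
snap("13")
b=cv2.imread("pics/scene13.png")[190:232,262:332]
cv2.imwrite("pics/s13b.png",cv2.resize(b,None,fx=11,fy=11,interpolation=cv2.INTER_NEAREST))
a=cv2.imread("pics/top13.png")[165:250,245:345]
cv2.imwrite("pics/t13.png",cv2.resize(a,None,fx=7,fy=7,interpolation=cv2.INTER_NEAREST))
E
```

```text
t: 13.88
ee_pos: [0.5615, -0.2232, 0.2023]
tool_rot: [-0.544, 0.545, -0.451, 0.452]
ft_force: [1.1, 0.5, -1.0]
finger_gap: 0.0003
t 13.883 p [ 0.5615 -0.2232  0.2023] can [-0.0011 -0.2427  0.2023] f [ 1.1  0.5 -1. ] gap 0.0003 q [-0.434  0.099  1.258 -0.001  1.784 -0.62 ]
tool axes in can: x [-0.0081 -1.      0.0012] y [-0.0006 -0.0012 -1.    ] z [ 1.     -0.0081 -0.0006]
```

View pics/s13b.png

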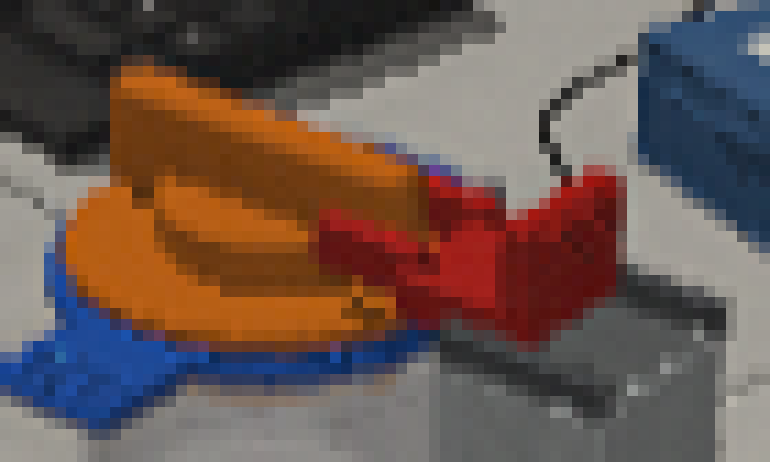

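View pics/t13.png

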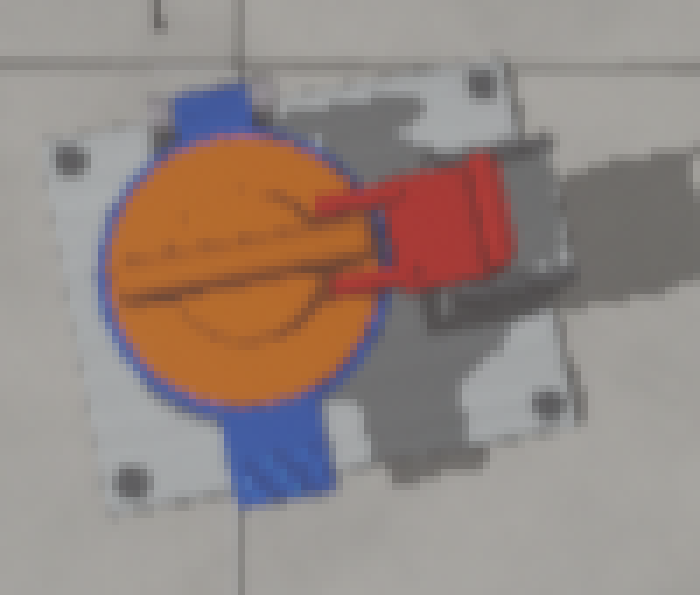

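```bash
python3 - <<'E'
from h import *
np.set_printoptions(precision=4,suppress=True)
def red(c,tag):
    im=cv2.imread(f"pics/{c}{tag}.png"); hsv=cv2.cvtColor(im,cv2.COLOR_BGR2HSV)
    m=((hsv[...,0]<5)|(hsv[...,0]>174))&(hsv[...,1]>150)&(hsv[...,2]>60)
    m[:170]=0; m[235:]=0; m[:,:270]=0; m[:,345:]=0
    n,l,s,ce=cv2.connectedComponentsWithStats(m.astype(np.uint8)); k=1+np.argmax(s[1:,4])
    return l==k,s[k],ce[k]
for c,tags in (("top",("0","13")),("scene",("0","9","13"))):
    for t in tags:
        m,s,ce=red(c,t); ys,xs=np.nonzero(m)
        r=cv2.minAreaRect(np.stack([xs,ys],1).astype(np.float32))
        print(c,t,s,ce,r)
        if c=="top":
            p=RC.T@(onz(c,ce,.118)-C); print("  centroid can@z.118",p)
            # extent along can -y
            q=np.array([RC.T@(onz(c,(x,y),.127)-C) for x,y in zip(xs,ys)]); print("  y ext",q[:,1].min(),q[:,1].max(),"x ext",q[:,0].min(),q[:,0].max())
E
```

```text
top 0 [301 186  27  18 249] [317.9558 194.4217] ((314.6235656738281, 195.70225524902344), (15.140541076660156, 24.88445281982422), 77.00537872314453)
  centroid can@z.118 [-0.0001 -0.0824  0.118 ]
  y ext -0.09973679459253876 -0.047651320644745546 x ext -0.018017185887798073 0.014023664382923906
top 13 [290 188  28  19 278] [306.3561 197.0036] ((303.4796142578125, 197.8143768310547), (15.14798355102539, 26.126794815063477), 76.60750579833984)
  centroid can@z.118 [-0.0008 -0.0575  0.118 ]
  y ext -0.07733582316931552 -0.023607896015865232 x ext -0.01823242725728973 0.014243348000015506
scene 0 [299 208  28  17 279] [314.4194 215.6272] ((312.5, 216.0), (16.0, 27.0), 90.0)
scene 9 [299 208  28  17 282] [314.1702 215.7695] ((312.4461364746094, 216.0234832763672), (27.278034210205078, 15.452296257019043), 3.012787342071533)
scene 13 [291 206  27  15 257] [306.1012 212.9767] ((304.0, 213.0), (14.0, 26.0), 90.0)
```

```bash
python3 - <<'E'
from h import *
np.set_printoptions(precision=4,suppress=True,linewidth=160)
ys=np.arange(-.115,-.01,.0005)
def prof(tag,x0,x1,z,cam="top"):
    im=cv2.imread(f"pics/{cam}{tag}.png").astype(np.float32); r=im[...,2]-im[...,1]
    out=[]
    for x in np.arange(x0,x1,.001):
        uv=np.array([proj(cam,W((x,y,z))) for y in ys],np.float32)
        out.append(cv2.remap(r,uv[:,0].reshape(-1,1),uv[:,1].reshape(-1,1),cv2.INTER_LINEAR)[:,0])
    return np.mean(out,0)
for name,x0,x1,z in (("plate/body mid",-.008,.006,.127),("arm -x",-.0165,-.0125,.115),("arm +x",.0095,.0125,.115)):
    p0,p1=prof("0",x0,x1,z),prof("13",x0,x1,z)
    # shift by max normalized correlation
    best=max(((np.corrcoef(p0[:len(p0)-k],p1[k:])[0,1],k*.5) for k in range(30,64)))
    print(name,"best corr",best)
    def edges(p):
        h=(p.max()+0)/2; i=np.nonzero((p[:-1]<h)!=(p[1:]<h))[0]; return ys[i]*1000
    print("  edges0",edges(p0),"edges13",edges(p1))
E
```

```text
plate/body mid best corr (np.float64(0.7922209699134787), 22.5)
  edges0 [-102.  -66.] edges13 [-79.5 -43.5 -37. ]
arm -x best corr (np.float64(0.7948436317524005), 24.0)
  edges0 [-101.   -63.   -62.5  -48. ] edges13 [-78.]
arm +x best corr (np.float64(0.8207448347406742), 23.5)
  edges0 [-103.5  -48. ] edges13 [-81.]
```

```bash
python3 - <<'E'
from h import *
np.set_printoptions(precision=1,suppress=True)
a=cv2.imread("pics/scene9.png")[200:232,296:332]; b=cv2.imread("pics/scene13.png")[200:232,296:332]
z=lambda i:cv2.resize(i,None,fx=11,fy=11,interpolation=cv2.INTER_CUBIC)
cv2.imwrite("pics/cmp.png",np.hstack([z(a),z(b)]))
a=cv2.imread("pics/top0.png")[175:215,290:335]; b=cv2.imread("pics/top13.png")[175:215,290:335]
z=lambda i:cv2.resize(i,None,fx=8.5,fy=8.5,interpolation=cv2.INTER_CUBIC)
cv2.imwrite("pics/cmpt.png",np.hstack([z(a),z(b)]))
Z=lambda p:(proj("scene",W(p))-[296,200]+.5)*11
Zt=lambda p:(proj("top",W(p))-[290,175]+.5)*8.5
for p in ((-.023,-.1,.104),(.023,-.1,.104),(-.023,-.06,.104),(-.0175,-.104,.127),(.0175,-.104,.127),(-.0175,-.078,.127),(.0175,-.078,.127)): print(p,Z(p),Zt(p))
E
```

```text
(-0.023, -0.1, 0.104) [229.9 272.3] [322.8 254.2]
(0.023, -0.1, 0.104) [359.  181.9] [285.1  76.2]
(-0.023, -0.06, 0.104) [ 60.7 209. ] [166.2 284.4]
(-0.0175, -0.104, 0.127) [268.8 162.6] [347.3 216.3]
(0.0175, -0.104, 0.127) [367.7  95.5] [317.7  77.1]
(-0.0175, -0.078, 0.127) [156.1 122.5] [242.8 236.4]
(0.0175, -0.078, 0.127) [256.5  57.6] [213.6  97. ]
```

View pics/cmp.png

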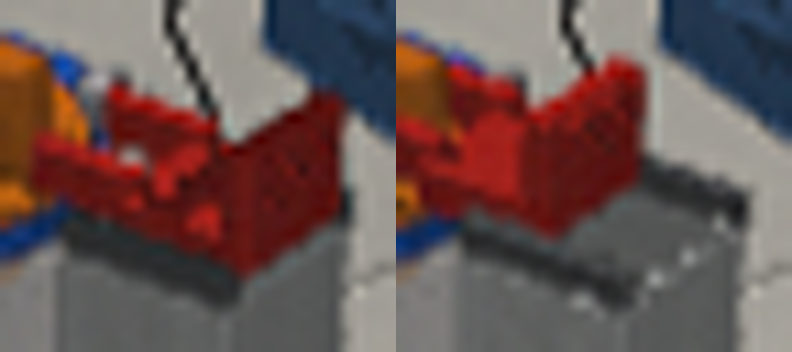

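View pics/cmpt.png

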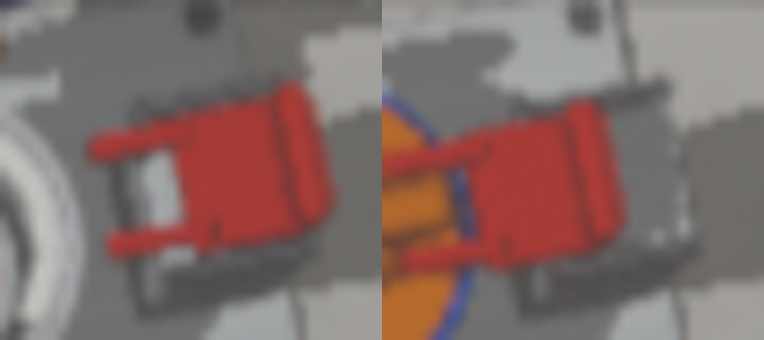

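```bash
python3 -m inch '{"delta_pos": [[-0.03,0,0.001],[-0.03,0,0],[-0.03,0.02,0],[-0.026,0.03,0],[0,0.03,0],[0,0.027,0],[0,0.010,0],[0,0,0],[0,0,0]], "rotation": [[0,0,0],[0,0,0],[0,0,0],[0,0,0],[0,0,0],[0,0,0],[0,0,0],[0,0,0],[0,0,0]], "gripper": [0,0,0,0,0,0,0,0,0]}' 60; python3 - <<'E'
from h import *
st()
E
```

```text
t: 14.73
ee_pos: [0.5405, -0.104, 0.0862]
tool_rot: [0.545, -0.545, 0.45, -0.45]
ft_force: [1.4, -1.1, 0.4]
finger_gap: 0.0005
t 14.733 p [ 0.5405 -0.104   0.0862] can [ 0.0013 -0.1217  0.0862] f [ 1.4 -1.1  0.4] gap 0.0005 q [-0.252 -0.026  1.591  0.     1.576 -0.442]
tool axes in can: x [-0.0038 -1.     -0.0004] y [-0.0002  0.0004 -1.    ] z [ 1.     -0.0038 -0.0002]
```

```bash
python3 -m inch '{"delta_pos": [[-0.004,0,0],[-0.004,0,0],[-0.003,0,0],[-0.002,0,0],[-0.002,0,0],[-0.002,0,0],[0,0,0]], "rotation": [[0,0,0],[0,0,0],[0,0,0],[0,0,0],[0,0,0],[0,0,0],[0,0,0]], "gripper": [0,0,0,0,0,0,0]}' 60; python3 - <<'E'
from h import *
for i in range(1): st()
E
```

```text
t: 15.32
ee_pos: [0.5394, -0.094, 0.088]
tool_rot: [-0.542, 0.546, -0.447, 0.456]
ft_force: [6.4, -20.4, -1.6]
finger_gap: 0.0005
t 15.317 p [ 0.5394 -0.094   0.088 ] can [ 0.0022 -0.1117  0.088 ] f [  6.4 -20.4  -1.6] gap 0.0005 q [-0.228 -0.043  1.605 -0.011  1.57  -0.413]
tool axes in can: x [-0.0083 -0.9999  0.0138] y [ 0.0043 -0.0138 -0.9999] z [ 1.     -0.0082  0.0044]
```

```bash
python3 -m inch '{"delta_pos": [[0.008,0,0],[0.012,0,0],[0.015,0,0],[0.01,-0.02,0],[0,-0.035,0],[0.02,-0.035,0],[0.03,-0.03,0],[0.03,0,0],[0.03,0,0],[0,0,0]], "rotation": [[0,0,0],[0,0,0],[0,0,0],[0,0,0],[0,0,0],[0,0,0],[0,0,0],[0,0,0],[0,0,0],[0,0,0]], "gripper": [0,0,0,0,0,0,0,0,0,0]}' 60; python3 - <<'E'
from h import *
np.set_printoptions(precision=4,suppress=True)
st()
snap("14")
for c in ("scene","top"):
    a=cv2.imread(f"pics/{c}13.png").astype(int); b=cv2.imread(f"pics/{c}14.png").astype(int)
im=cv2.imread("pics/scene14.png").astype(float)[...,2]
uv=[]
for u in range(273,289):
    col=im[192:212,u]; i=int(np.argmax(col>175)); 
    while col[i+1]>147: i+=1
    uv.append((u,192+i+(col[i]-147)/(col[i]-col[i+1])))
Q=np.array([RC.T@(onz("scene",p,.121)-C) for p in uv]); k=np.polyfit(Q[:,1],Q[:,0],1); print("wing deg off across",np.degrees(np.arctan(k[0])))
E
```

```text
t: 16.15
ee_pos: [0.5665, -0.2448, 0.2049]
tool_rot: [-0.544, 0.545, -0.451, 0.452]
ft_force: [0.4, -0.7, 0.2]
finger_gap: 0.0005
t 16.15 p [ 0.5665 -0.2448  0.2049] can [-0.0003 -0.2649  0.2049] f [ 0.4 -0.7  0.2] gap 0.0005 q [-0.462  0.134  1.216 -0.002  1.791 -0.648]
tool axes in can: x [-0.0087 -1.      0.0019] y [-0.0003 -0.0019 -1.    ] z [ 1.     -0.0087 -0.0003]
wing deg off across 0.37184406474583775
```

View pics/scene14.png

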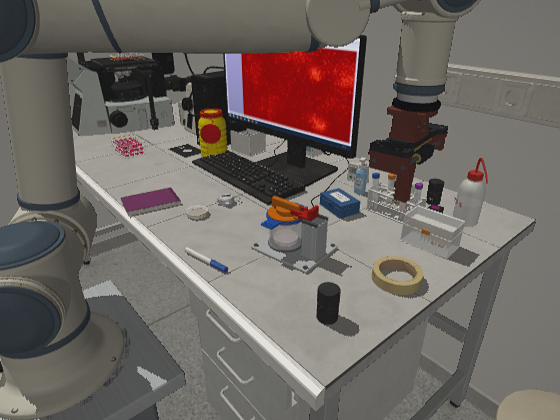

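View pics/top14.png

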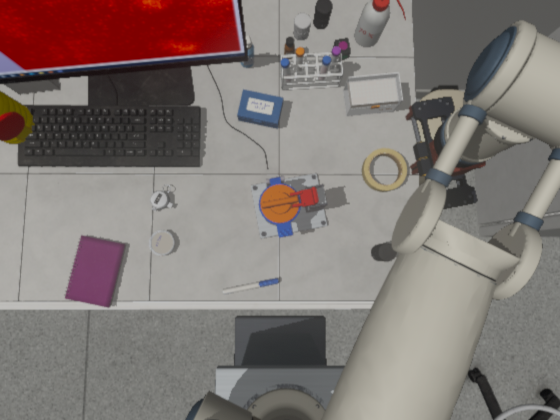

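```bash
python3 -m inch '{"delta_pos": [[0,0,0],[0,0,0],[0,0,0]], "rotation": [[0,0,0],[0,0,0],[0,0,0]], "gripper": [0,0,0]}' && python3 -c "
from rig import manip
s=manip.get_state(); print(s['t'],s['ft_force'],s['joint_vel'])
print(manip.sign_off())"
```

```text
t: 16.5
ee_pos: [0.5664, -0.2384, 0.2053]
tool_rot: [0.545, -0.545, 0.45, -0.45]
ft_force: [-0.6, -0.2, 0.3]
finger_gap: 0.0005
16.5 [-0.5713145  -0.18540448  0.29084364] [-0.00101302 -0.00204082 -0.00100896 -0.00141795  0.00065682 -0.00051052]
the job is handed in; nothing more can be done
None
```

The canister is sealed in the order you asked, and I handed the job in at t = 16.5 s. The arm is still and clear, with the force reading near zero.

- **Lid:** I drew it down by its thumb tab. It seated with the fingertip at 87 mm (expected 88 mm) under about 29 N, and the picture showed it lying flat.
- **Cap:** I gripped the wing bar and turned it clockwise until the torque rose to about 1.2 N·m at its stop. After release the bar measured within 0.4° of straight across.
- **Lock:** I pushed it to a hard stop, where force rose from 12 to 35 N with only about 0.6 mm of give. The fork straddles the end of the wing bar in both views.
- **Bystanders:** The tape roll, objective can, tally counter and petri dish look unmoved in both camera views.

**Checks that disagreed:**
- **Lock travel:** The pictures showed only about 23 mm of movement, not 26 mm. To settle it I touched the guide block's outer face with the finger. The thumb plate sits 22.4 mm in from that face, against 22 mm expected when fully home. I take this to mean the lock started about 3 mm in, but no direct measurement of the starting position confirms that.
- **Cameras:** The two cameras disagreed by a few millimetres on the canister's position. I relied on the gripper's contact position and the forces instead.

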